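# Tilt the chassis tray to gather the tuning knobs in one corner

### The arm

A 7-joint arm with a two-finger parallel gripper is mounted at the origin on the work surface. World frame = base frame: x ahead of the robot, y to its left, z up, the work surface at z = 0. Lengths are in m, angles in rad, forces in N, time in s.
With the tool pointing down it reaches from about 0.4 to 0.85 m from the base axis. Payload 4.5 kg.
Tool frame: the origin (TCP) lies midway between the tips of the shut fingers; the grasp point (between the pads) lies 19 mm behind it; z points along the fingers, y is the direction in which the jaws open and shut (so a half turn about z gives the same grasp; the last joint's range is limited). The gripper opens to 88 mm and grips with 3 to 60 N. Pads are 18 mm wide; open, the fingers measure 123 mm over their backs; the gripper's body (75 mm by 187 mm) begins 45 mm behind the grasp point.
Start: joints at [1.273, 0.689, -0.195, 1.565, 0.157, 0.902, -0.215], TCP at [0.204, -0.591, 0.239] pointing down, gripper open.
Joint ranges: [-3.01, 3.01], [-0.46, 2.08], [-1.47, 1.51], [0.13, 2.56], [-1, 4.14], [0.04, 2.09], [-2.66, 2.66]. Speed limits (rad/s): [2.57, 2.57, 3.14, 3.14, 3.14, 3.14, 3.14].

### API

Orientations are given as a unit quaternion [x, y, z, w].
In Python, from plant import get_state, snapshot, finish_job, find_in gives the robot as it stands.
- The arm moves only by the shell command python3 -m creep 'ROWS' [OPENING] [FORCE]. ROWS is JSON, one flat list of numbers, 6 for each row, row after row: the shift along the tool's x, y, z in mm, then the turn, a rotation vector about the tool's x, y, z in degrees. In form: [tx, ty, tz, wx, wy, wz, tx, ty, tz, wx, wy, wz, ...]. A call has 1 to 5 rows; each row shifts and turns the pose as measured when the row begins, along the tool's axes as they then stand; what a row does not reach is not made up. A row lasts 1/12 s, in which the tool goes at most 41.7 mm and 7.16 degrees, less where a joint would pass 70% of its speed; a pose out of reach is approached as far as the arm can. A call is refused whole if a number of a shift passes 41.7 or a number of a turn 7.16, either way. A call with a gripper value outside its range is refused whole. OPENING is the finger opening in mm, from 0 to 88.1, set as the call begins (- or left out, the last holds). The fingers move at their own pace and stop on an object; FORCE is the grip in N (left out, the last holds). Time passes only in rows, so rows that do not move let the fingers close. It gives the time, the measured TCP pose, the force and the opening at its end, in the units of the state.
- get_state(): the state, without advancing time (a new reading comes with each control period).
- snapshot(name): name is "scene" or "side" or "wrist"; returns a dict with "color" (420x560x3 uint8, red, green, blue), "intrinsics" (3x3 intrinsics, pixels), "extrinsics" (4x4, takes a point from world to camera coordinates). Camera axes: x right, y down, z forward; pixel columns grow to the right and rows downward; lengths in m; the calibration is good to about 2 mm. A picture is of the moment at which its call begins. There is no depth.
- finish_job(): hands the job in, once; it reports no verdict.
Trained networks look in the newest picture that a camera, given by its name, has taken for a name from the list of things; names that differ only in an ending like _2 or _b are one class to them, and where a whole thing is asked for, a point or a joint stands for the part that bears it (a point fixed in the world has none). Each returns a list of dicts, best first, with "score" (0 to 1); they miss things now and then, are a little off and sometimes report something else, mostly with a low value. They report only what shows in the picture. A call takes as long as a camera call. They do not tell look-alikes from the thing itself.
- find_in(thing, camera): "xy" ([column, row] in pixels, amid what is visible of it).
The state is a dict: "clock": time; "q": joint angles; "qd": joint speeds; "joint_torque": joint torques, N m; "tool_pos": TCP position; "eef_rot": TCP orientation; "contact_force": force on the tool from outside, world axes, zero at the start; "moment": the same for the moment, N m; "opening": opening from 0.0 (shut) to 1.0 (fully open).
Only numpy, scipy, OpenCV 4.12 (cv2) and the standard library are available. Lean on these libraries where they do the work, as an engineer would, in place of code of your own. Each camera call takes 0.05 s, during which the arm holds its last target.

### The job

Gather the three loose tuning knobs for the assembler: take the chassis tray by its red grip tab and raise that end until all three knobs have slid together into the green-marked corner, which is left resting on the bench. Finish while still holding the tray by the tab, steady and clearly tilted (at least 20 degrees), so that the knobs stay gathered. Spill no knob, and leave the test stand, radio body, speaker frame and dial cover alone.

Things in the scene. Friction and masses are not known exactly. Their poses are not given: they have to be found in the camera images.
- tray: the loose aluminium chassis tray, a 150 x 150 mm open box 40 mm high with 4 mm walls and a 4 mm floor, about 0.34 to 0.6 kg, smooth inside, standing flat on the bench. Origin: centre of its underside. Its x axis runs along its floor diagonal: +x to the green-marked corner, -x to the corner with the red grip tab; z is up out of the open top. Raising the tab end is a positive turn about its y axis
- tab (a point): grip point on the red plastic grip tab: an upright plate in the tray's diagonal plane, standing out from the tray's corner, 40 mm long (along the tray's x), 10 mm thick (along the tray's y) and 45 mm high, its top 65 mm and its lower edge 20 mm above the tray's underside. The point is in the middle of its length and thickness, 48 mm above the underside, at tray x = -124 mm. The tab carries the tray's weight when pinched across its 10 mm thickness
- corner (a point): the target: the inner floor point of the green-marked corner, on top of the tray's 4 mm floor, at tray x = +100 mm. Green marking 45 mm along each wall from it
- heel (a point): the outermost bottom point of the green-marked corner, on the tray's underside, at tray x = +106 mm, opposite the tab; at height 0 while it rests on the bench, and the point on which the tray pivots when the tab is raised
- knob0: one of three alike loose black tuning knobs with a brass top disc: 24 mm across, 14 mm high, 15 g, lying in the tray. Origin: centre of its underside. Smooth: it starts to slide on the tray's floor at a tilt of about 7 to 11 degrees, and when it rubs along a wall only at up to about 17 degrees; if knobs jam on each other they close up with some more tilt
- knob1: one of three alike loose black tuning knobs with a brass top disc: 24 mm across, 14 mm high, 15 g, lying in the tray. Origin: centre of its underside. Smooth: it starts to slide on the tray's floor at a tilt of about 7 to 11 degrees, and when it rubs along a wall only at up to about 17 degrees; if knobs jam on each other they close up with some more tilt
- knob2: one of three alike loose black tuning knobs with a brass top disc: 24 mm across, 14 mm high, 15 g, lying in the tray. Origin: centre of its underside. Smooth: it starts to slide on the tray's floor at a tilt of about 7 to 11 degrees, and when it rubs along a wall only at up to about 17 degrees; if knobs jam on each other they close up with some more tilt
- stand: bystander, fixed: green-grey enamelled cast-iron test stand with a large chrome knob; foot 200 x 200 mm, 230 mm high. Origin: centre of its underside
- radio: bystander, loose: yellow radio body standing up, 45 x 160 x 95 mm (x, y, z). Origin: centre of its underside
- speaker: bystander, loose: round nickel speaker frame, 90 mm across at the top, 30 mm high. Origin: centre of its underside
- cover: bystander, loose: clear acrylic dial cover, a shallow box 60 x 130 x 22 mm (x, y, z) lying open side up. Origin: centre of its underside
There are look-alikes about, which are no part of the job. Several things look just like the tray: the one meant starts farthest to the robot's right.

How it is judged:
On the way, in this order (a step that is already met when the one before it is completed fails the run):
1. the tray is held and its tab end is off the bench (contact force between the fingers and tray above 1 N and angle between tray's own z axis and vertical above 0.06 rad and height (world z) of tab above 0.055 m), for 0.1 s.
2. with the tray held tilted, all three knobs have gathered in the green-marked corner (contact force between the fingers and tray above 1 N and angle between tray's own z axis and vertical above 0.31 rad and height (world z) of tab above 0.09 m and distance between each of knob0, knob1, knob2 and corner below 0.06 m), for 0.2 s.
At the end, for the whole second after the job is handed in: Fingers still hold the tray (over 1 N), tilted over 0.31 rad, tab point above 90 mm, bottom of the green corner within 12 mm of the bench, every knob within 60 mm of the inner green corner, knobs and tray at rest (under 0.03 m/s, 0.1 rad/s), tray leaning on no bystander (all of step 2 and linear speed of each of knob0, knob1, knob2 below 0.03 m/s and angular speed of tray below 0.1 rad/s and height (world z) of heel below 0.012 m and contact force between tray and stand below 0.5 N and contact force between tray and radio below 0.5 N and contact force between tray and speaker below 0.5 N and contact force between tray and cover below 0.5 N); the arm keeps its last pose, push and grip.
It fails at once if a knob leaves the tray ((z of knob0 in the frame of tray above 0.04 m or distance between knob0 and tray above 0.16 m) or (z of knob1 in the frame of tray above 0.04 m or distance between knob1 and tray above 0.16 m) or (z of knob2 in the frame of tray above 0.04 m or distance between knob2 and tray above 0.16 m)).
It fails at once if the radio is moved by more than 15 mm (distance of radio from where it was at the start of the episode above 0.015 m).
It fails at once if the speaker is moved by more than 15 mm (distance of speaker from where it was at the start of the episode above 0.015 m).
It fails at once if the cover is moved by more than 15 mm (distance of cover from where it was at the start of the episode above 0.015 m).
It fails at once if the test stand is struck (more than 5 N from the arm) (contact force between the arm and stand above 5 N).
It also fails if it takes over 32 s, if anything falls off the work surface, if the arm or the gripper's body presses on something with over 40 N, if the wrist force passes 120 N, or if a joint passes its speed limit or range.

## Working session

There is one attempt and no reset: what is moved stays moved. The work goes in short steps, Python scripts to look and compute and a shell command to move; the robot and the scene stay as the last step left them, time stands still between calls to the robot, and variables do not carry over. Pictures are saved under pics/ and viewed, and the job is handed in when it is done.

```bash
ls; mkdir -p pics
cat > h.py <<'E'
import numpy as np, cv2, json
from plant import get_state, snapshot, find_in
def snap(n,fn):
    s=snapshot(n); cv2.imwrite('pics/'+fn+'.png',cv2.cvtColor(s['color'],cv2.COLOR_RGB2BGR))
    np.savez('pics/'+fn+'.npz',K=s['intrinsics'],E=s['extrinsics'],c=s['color']); return s
E
python3 - <<'E'
from h import *
print(get_state())
for n in ['scene','side','wrist']:
    s=snap(n,n+'0'); print(n,np.round(s['intrinsics'],1).tolist(),np.round(s['extrinsics'],3).tolist())
    for t in ['tray','tab','corner','knob0']:
        print(t,[(np.round(d['xy'],1).tolist(),round(d['score'],2)) for d in find_in(t,n)])
E
```

```text
pics
{'clock': 0.0, 'q': array([ 1.2727672 ,  0.68998571, -0.19453462,  1.56640813,  0.15730143,
        0.9025319 , -0.21511385]), 'qd': array([-2.47639923e-04, -1.02427427e-03, -4.60583933e-04,  9.01640455e-05,
        6.66141603e-04, -1.45863717e-03,  1.21018646e-03]), 'joint_torque': array([ 5.91103490e-04, -5.27551317e+01, -1.26679312e+00, -1.53427273e+01,
       -5.26854582e-02,  6.61531580e-03,  1.83748780e-04]), 'tool_pos': array([ 0.20334562, -0.59027604,  0.23789243]), 'eef_rot': array([ 9.86259393e-01,  1.65201299e-01, -2.26974711e-04, -9.42495703e-04]), 'contact_force': array([-0.18782829, -0.06458945,  0.96300773]), 'moment': array([-0.00475665, -0.0183097 , -0.00284766]), 'opening': 1.0005530421425168}
scene [[484.2, 0.0, 282.9], [0.0, 484.2, 207.9], [0.0, 0.0, 1.0]] [[0.673, 0.74, 0.01, -0.388], [0.612, -0.55, -0.568, -0.241], [-0.415, 0.388, -0.823, 1.482], [0.0, 0.0, 0.0, 1.0]]
tray [([316.5, 240.8], 0.84), ([272.1, 142.1], 0.68)]
tab [([277.1, 150.4], 0.91), ([317.4, 242.1], 0.86)]
corner [([274.4, 147.9], 0.95), ([316.3, 241.6], 0.64)]
knob0 [([297.9, 246.4], 0.5), ([154.5, 357.8], 0.43)]
side [[477.3, 0.0, 279.0], [0.0, 477.3, 206.1], [0.0, 0.0, 1.0]] [[-0.99, -0.143, 0.003, 0.526], [-0.093, 0.628, -0.773, 0.075], [0.109, -0.765, -0.635, 1.571], [0.0, 0.0, 0.0, 1.0]]
tray [([251.9, 226.8], 0.56)]
tab [([250.1, 223.5], 0.82), ([347.2, 259.2], 0.71)]
corner [([343.9, 259.7], 0.94), ([250.7, 225.3], 0.82)]
knob0 [([256.6, 216.0], 0.61), ([242.9, 231.9], 0.42)]
wrist [[359.7, 0.0, 277.1], [0.0, 359.7, 209.2], [0.0, 0.0, 1.0]] [[0.326, -0.945, 0.0, -0.625], [-0.907, -0.312, 0.283, -0.039], [-0.268, -0.092, -0.959, 0.389], [0.0, 0.0, 0.0, 1.0]]
tray []
tab []
corner []
knob0 []
```

View pics/scene0.png

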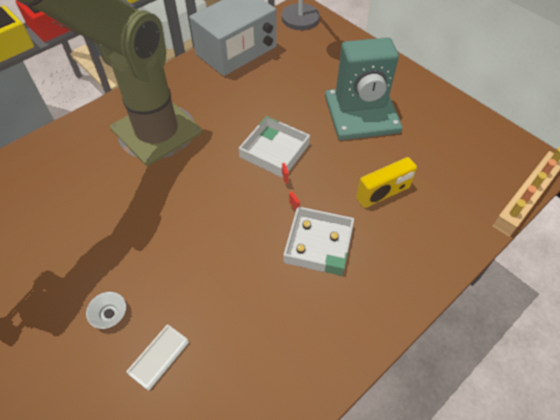

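View pics/side0.png

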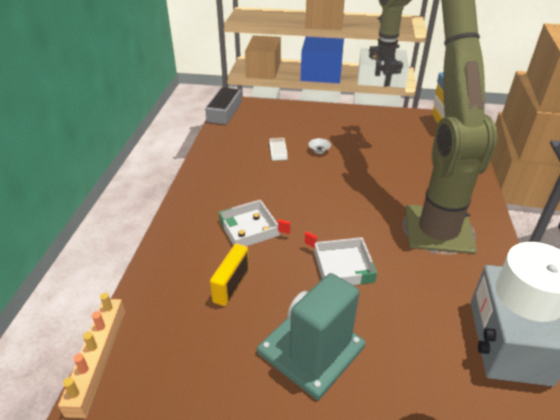

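View pics/wrist0.png

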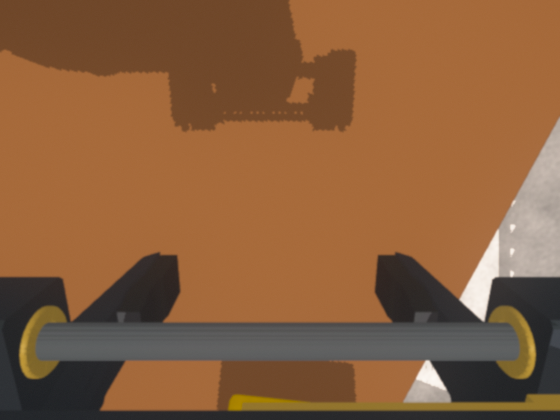

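Candidates for the tray: A, with knobs, at scene (318,240) and side (250,224); B, empty, at scene (275,146) and side (345,262). I'll check both with close crops and triangulate them.

Run:
```python
import cv2
a=cv2.imread('pics/scene0.png')[180:285,270:375]; b=cv2.imread('pics/side0.png')[185:290,210:345]
a=cv2.resize(a,(600,600),interpolation=cv2.INTER_CUBIC);b=cv2.resize(b,(771,600),interpolation=cv2.INTER_CUBIC)
cv2.imwrite('pics/cropA.png',a);cv2.imwrite('pics/cropB.png',b)
```

```text
(no output)
```

View pics/cropA.png

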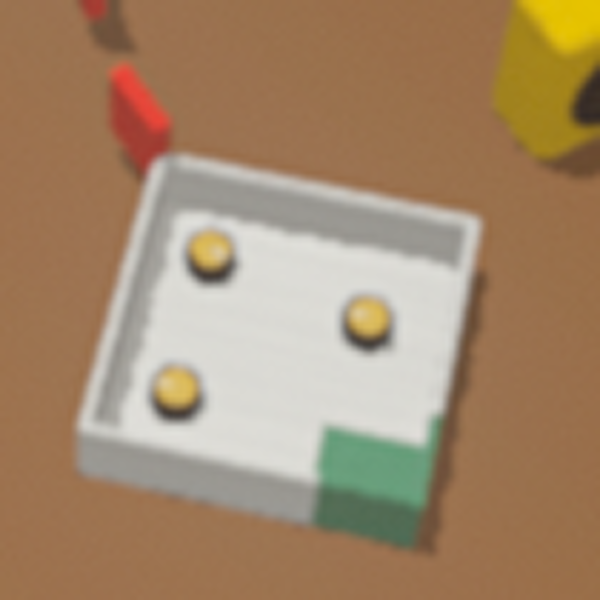

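View pics/cropB.png

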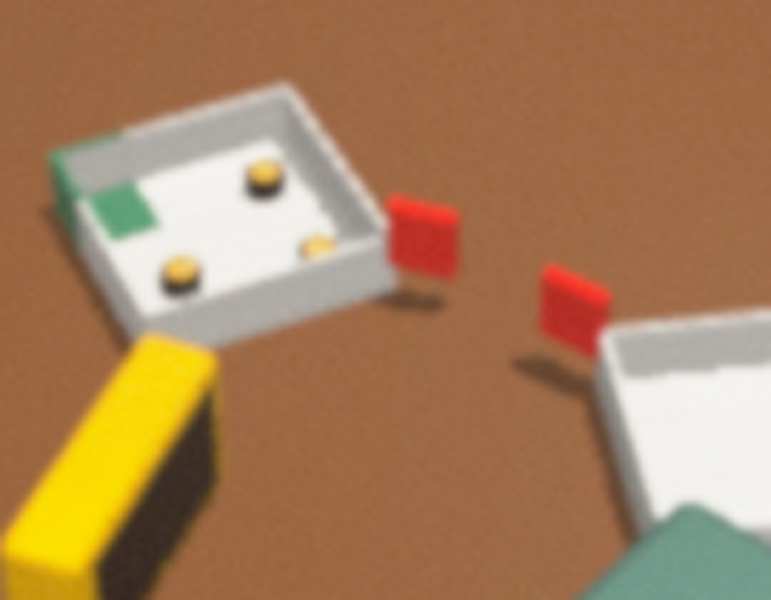

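```bash
cat > fit.py <<'E'
from h import *
from scipy.optimize import least_squares
A=np.load('pics/scene0.npz');B=np.load('pics/side0.npz')
def proj(C,p):
    q=C['E'][:3,:3]@p+C['E'][:3,3]; u=C['K']@q; return u[:2]/u[2]
def tri(obs):
    f=lambda p: np.concatenate([proj(C,p)-uv for C,uv in obs])
    r=least_squares(f,[.5,0,.03]); return r.x,np.abs(r.fun).max()
def a(u,v): return A,np.array([u,v])/5.714+[270-.4,180-.4]
def b(u,v): return B,np.array([u,v])/5.714+[210-.4,185-.4]
if __name__=='__main__':
    P={'tabfar':[a(118,70),b(458,212)],'tabcornerrim':[a(163,157),b(385,228)],'green':[a(428,505),b(52,152)],'left(-y?)':[a(80,432),b(288,85)],
     'k0':[a(210,250),b(318,245)],'k1':[a(176,388),b(265,172)],'k2':[a(368,318),b(181,268)]}
    for k,o in P.items(): print(k,np.round(tri(o)[0],4),round(tri(o)[1],2))
    M=[((-144,0,65),a(118,70)),((-144,0,65),b(458,212)),((-106,0,40),a(163,157)),((-106,0,40),b(385,228)),((106,0,40),a(428,505)),((106,0,40),b(52,152))]
    # sides
    l=tri(P['left(-y?)'])[0];g=tri(P['green'])[0];t=tri(P['tabcornerrim'])[0]
    c=(g+t)/2;d=g-t; s=np.sign(d[0]*(l-c)[1]-d[1]*(l-c)[0])
    M+=[((0,106*s,40),a(80,432)),((0,106*s,40),b(288,85)),((0,-106*s,40),a(480,218))]
    def f(x):
        cs,sn=np.cos(x[2]),np.sin(x[2]);R=np.array([[cs,-sn,0],[sn,cs,0],[0,0,1]])
        return np.concatenate([proj(C,R@np.array(m)/1000+[x[0],x[1],x[3]])-uv for m,(C,uv) in M])
    r=least_squares(f,[c[0],c[1],np.arctan2(d[1],d[0]),0]);x=r.x
    print('tray',np.round(x,4),np.degrees(x[2]),np.round(r.fun,1),s)
    tab=x[:2]-.124*np.array([np.cos(x[2]),np.sin(x[2])]);print('tab',tab)
    # radio: tops; tab of tray B
    for n,uv in [('B',(b(545,270),))]: pass
    print('trayB rough: tab top', np.round(tri([(A,np.array([284.5,164])),b(545,270)])[0],3))
E
python3 fit.py
python3 - <<'E'
from h import *
for n in ['scene','side']:
    snapshot
E
```

```text
tabfar [0.483  0.1102 0.0641] 0.29
tabcornerrim [0.5229 0.1035 0.0422] 0.22
green [0.7258 0.0648 0.0395] 0.63
left(-y?) [ 0.6008 -0.02    0.0371] 0.14
k0 [0.5629 0.0962 0.0174] 0.06
k1 [0.6046 0.0353 0.0153] 0.08
k2 [0.6364 0.1249 0.0158] 0.02
tray [ 6.232e-01  8.390e-02 -1.926e-01 -3.000e-04] -11.037177739733835 [-0.1 -0.8  0.   0.3 -0.6 -0.4  1.3  0.8 -0.3  0.5 -1.  -0.2  0.4  0.
 -0.8 -0.6  0.3  0.6] -1.0
tab [0.5015236  0.10762874]
trayB rough: tab top [0.42  0.157 0.077]
```

```bash
cat >> h.py <<'E'
from scipy.spatial.transform import Rotation as Ro
TR=np.array([.6232,.0839]); YAW=-.1926
def togo(pos,tilt=0,yaw=YAW):
    # tool x=+tray x, z down at tilt 0; tilt = pitch of tray about tray +y
    s=get_state();R=Ro.from_quat(s['eef_rot'])
    G=Ro.from_euler('z',yaw)*Ro.from_euler('y',tilt,degrees=True)*Ro.from_matrix(np.diag([1,-1,-1.]))
    d=R.inv().apply(np.array(pos)-s['tool_pos'])*1000
    w=np.degrees((R.inv()*G).as_rotvec())
    print('t',round(s['clock'],2),'pos',np.round(s['tool_pos'],4),'q',np.round(s['q'],2),'F',np.round(s['contact_force'],1),'M',np.round(s['moment'],2),'op',round(s['opening'],3))
    print('togo mm',np.round(d,1),'deg',np.round(w,1)); return s
E
python3 - <<'E'
from fit import *
from h import *
togo([.5015,.1076,.15])
a=cv2.imread('pics/scene0.png')[20:225,320:450]; b=cv2.imread('pics/side0.png')[220:400,190:380]
cv2.imwrite('pics/cA.png',cv2.resize(a,None,fx=2.9,fy=2.9,interpolation=cv2.INTER_CUBIC));cv2.imwrite('pics/cB.png',cv2.resize(b,None,fx=3,fy=3,interpolation=cv2.INTER_CUBIC))
# known: radio left/right top corners scene vs side by eye
print('radio top left end',tri([(A,np.array([360,182])),(B,np.array([240,247]))]))
E
```

```text
t 0.75 pos [ 0.2037 -0.5909  0.2388] q [ 1.27  0.69 -0.19  1.57  0.16  0.9  -0.22] F [-0.3  1.1  0.3] M [ 0.02 -0.03 -0.04] op 1.002
togo mm [ 509.2 -563.4   88.7] deg [ 0.  -0.  30.1]
radio top left end (array([0.60001494, 0.25923683, 0.08455795]), np.float64(3.0406403754567464))
```

View pics/cA.png

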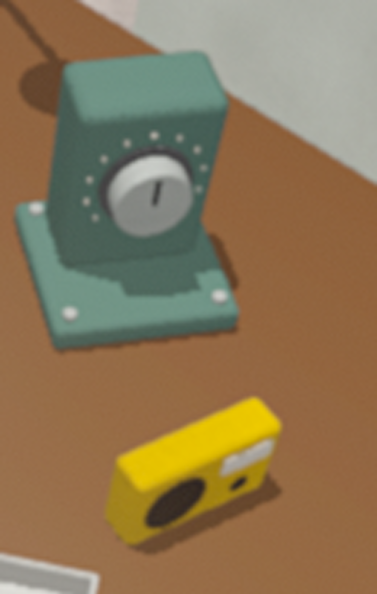

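View pics/cB.png

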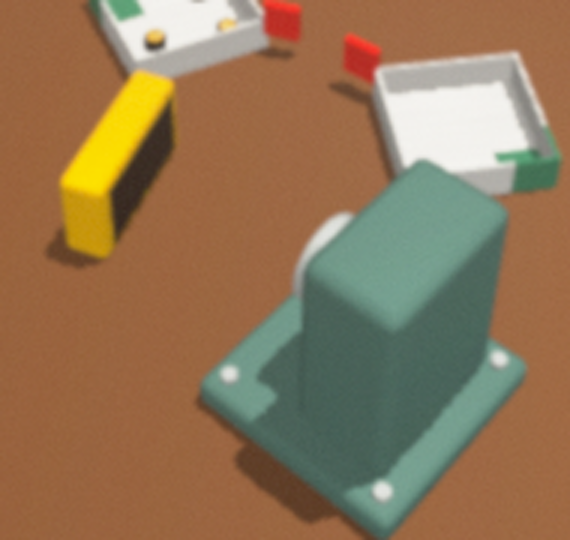

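Run:
```python
from fit import *
def a(u,v): return A,np.array([u,v])/2.9+[320,20]
def b(u,v): return B,np.array([u,v])/3+[190,220]
for n,o in {'near -x':[a(120,460),b(173,88)],'near +x':[a(135,488),b(138,75)],'far +x':[a(280,428),b(65,182)],'far -x':[a(262,400),b(105,195)],'stand top near':[a(70,65),b(425,163)],'foot corner near':[a(58,345),b(205,385)]}.items():
    p,e=tri(o);print(n,np.round(p,3),round(e,2))
```

```text
near -x [0.586 0.269 0.083] 0.46
near +x [0.62  0.256 0.084] 0.72
far +x [0.659 0.404 0.086] 1.09
far -x [0.623 0.416 0.088] 2.41
stand top near [0.329 0.473 0.248] 6.61
foot corner near [ 0.457  0.46  -0.066] 25.02
```

```bash
python3 -m creep '[15,-17,0,0,0,0,27,-30,0,0,0,0,27,-30,0,0,0,0,27,-30,0,0,0,0,27,-30,0,0,0,0]' 45 && python3 -m creep '[27,-30,0,0,0,0,27,-30,0,0,0,0,27,-30,0,0,0,0,27,-30,0,0,0,0,27,-30,0,0,0,0]'; python3 -c "
from h import *
togo([.5015,.1076,.15])"
```

```text
clock: 1.17
tool_pos: [0.2719, -0.4267, 0.2371]
eef_rot: [0.988, 0.156, -0.001, 0.005]
contact_force: [0.2, 0.3, -0.7]
opening: 0.646
clock: 1.58
tool_pos: [0.3564, -0.2357, 0.2364]
eef_rot: [0.988, 0.154, 0.0, 0.006]
contact_force: [1.0, -0.2, 0.1]
opening: 0.514
t 1.58 pos [ 0.3564 -0.2357  0.2364] q [ 0.57  0.44 -0.14  2.14  0.14  0.55 -0.94] F [ 1.  -0.2  0.1] M [ 0.03 -0.1  -0.05] op 0.514
togo mm [ 242.9 -283.9   82.5] deg [ 0.7 -0.1 28.8]
```

```bash
python3 -m creep '[27,-31,0,0,0,0,27,-31,0,0,0,0,27,-31,0,0,0,0,27,-31,0,0,0,0,27,-31,0,0,0,0]' && python3 -m creep '[27,-31,0,0,0,0,27,-31,0,0,0,0,15,-18,0,0,0,3,0,0,0,0,0,7,0,0,10,0,0,7]'; python3 -c "
from h import *
togo([.5015,.1076,.15])"
```

```text
clock: 2.0
tool_pos: [0.4387, -0.0439, 0.2358]
eef_rot: [0.988, 0.154, 0.003, 0.007]
contact_force: [1.0, -0.5, -0.3]
opening: 0.51
clock: 2.42
tool_pos: [0.4862, 0.0692, 0.227]
eef_rot: [1.0, 0.011, 0.01, 0.002]
contact_force: [-0.4, -0.7, -0.3]
opening: 0.513
t 2.42 pos [0.4862 0.0692 0.227 ] q [-0.24  0.53 -0.01  2.    0.02  0.6  -1.81] F [-0.4 -0.7 -0.3] M [0.06 0.   0.02] op 0.513
togo mm [ 14.6 -38.5  77.1] deg [ 0.2 -1.1 12.2]
```

```bash
python3 -m creep '[7,-19,20,0,0,6,9,-17,20,0,-1,6,0,0,15,0,0,0,0,0,8,0,0,0,0,0,0,0,0,0]'
python3 - <<'E'
from h import *
togo([.5015,.1076,.15])
s=snap('wrist','wrist1')
E
```

```text
clock: 2.83
tool_pos: [0.5064, 0.1093, 0.162]
eef_rot: [0.995, -0.1, 0.003, 0.0]
contact_force: [-1.1, 0.3, 0.7]
opening: 0.508
t 2.83 pos [0.5064 0.1093 0.162 ] q [-0.33  0.67  0.05  1.97 -0.06  0.5  -2.01] F [-1.1  0.3  0.7] M [ 0.03  0.02 -0.  ] op 0.508
togo mm [-4.6  2.6 11.9] deg [-0.  -0.3 -0.4]
```

View pics/wrist1.png

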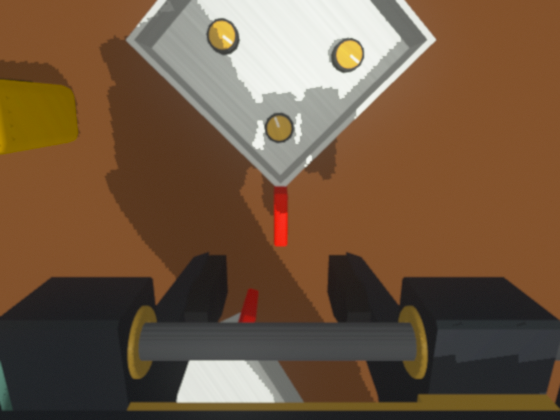

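The wrist view shows tray A with its three knobs at (223,36), (348,55) and (279,128), and its red tab at (281,188–245), between the jaws and upright in the image. Tray B's tab shows at (248,305). I'll refine the tray pose with this view.

Run:
```python
from fit import *
from h import *
W=np.load('pics/wrist1.npz')
T=lambda m,x,y,w,z=0: np.array([x+np.cos(w)*m[0]-np.sin(w)*m[1],y+np.sin(w)*m[0]+np.cos(w)*m[1],m[2]+z])
for m in [(-.144,0,.065),(-.104,0,.065),(-.106,0,.04),(0,.106,.04),(0,-.106,.04)]: print(m,np.round(proj(W,T(m,*TR,YAW)),1))
g=[((-.144,0,.065),(280.7,238)),((-.106,0,.04),(281.5,189)),((0,.106,.04),(128,40)),((0,-.106,.04),(436,40))]
# tab heights via scene+wrist triangulation
print(tri([(A,np.array([118,70])/5.714+[269.6,179.6]),(B,np.array([458,212])/5.714+[209.6,184.6]),(W,np.array([280.7,238.]))]))
print(tri([(A,np.array([80,432])/5.714+[269.6,179.6]),(W,np.array([436,40.]))]),tri([(A,np.array([480,218])/5.714+[269.6,179.6]),(W,np.array([128,40.]))]))
f=lambda x: np.concatenate([proj(W,T(m,*x))-uv for m,uv in g])
r=least_squares(f,[*TR,YAW]);print(r.x,np.round(r.fun,1))
im=W['c'][175:260,250:312];cv2.imwrite('pics/wc.png',cv2.resize(cv2.cvtColor(im,4),None,fx=7,fy=7,interpolation=cv2.INTER_CUBIC))
```

```text
(-0.144, 0, 0.065) [280.9 244.4]
(-0.104, 0, 0.065) [280.7 190.3]
(-0.106, 0, 0.04) [280.4 185.4]
(0, 0.106, 0.04) [123.4  33.5]
(0, -0.106, 0.04) [436.3  31. ]
(array([0.48560451, 0.11071356, 0.06309713]), np.float64(1.149163404859621))
(array([ 0.59785234, -0.02097157,  0.03619059]), np.float64(1.2112024629371945)) (array([0.6399756 , 0.1877168 , 0.03598981]), np.float64(0.9699846034320103))
[ 0.62036667  0.08297657 -0.20097578] [ 0.6  9.7 -0.3 -0.3 -2.1 -3.8  1.9 -3.4]
```

View pics/wc.png

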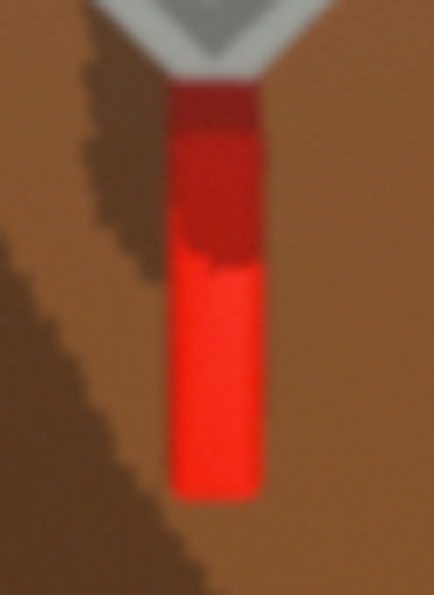

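```bash
python3 -m creep '[-3,1,20,0,0,0,-2,0,28,0,0,0,0,0,28,0,0,0,0,0,20,0,0,0,0,0,10,0,0,0]'
python3 - <<'E'
from h import *
togo([.500,.1075,.030])
E
```

```text
clock: 3.3
tool_pos: [0.5083, 0.1073, 0.0609]
eef_rot: [0.995, -0.101, 0.011, -0.003]
contact_force: [-0.5, -0.6, 1.1]
opening: 0.51
t 3.3 pos [0.5083 0.1073 0.0609] q [-0.31  0.85  0.03  2.04 -0.07  0.24 -2.01] F [-0.5 -0.6  1.1] M [ 0.1  -0.01 -0.03] op 0.51
togo mm [-8.8  1.7 30.7] deg [-0.4 -1.2 -0.6]
```

```bash
python3 -m creep '[-5,1,15,0,-1,0,-4,1,10,0,0,-0.6,0,0,6,0,0,0,0,0,0,0,0,0]'
python3 - <<'E'
from h import *
togo([.500,.1075,.030])
snap('wrist','wrist2');snap('scene','scene2')
E
```

```text
clock: 3.63
tool_pos: [0.5012, 0.1054, 0.0302]
eef_rot: [0.995, -0.097, 0.003, -0.004]
contact_force: [0.7, -0.6, 0.2]
opening: 0.512
t 3.63 pos [0.5012 0.1054 0.0302] q [-0.3   0.91  0.01  2.05 -0.06  0.18 -2.  ] F [ 0.7 -0.6  0.2] M [-0.01  0.02  0.05] op 0.512
togo mm [-1.6 -1.9  0.2] deg [-0.5 -0.3 -0.1]
```

View pics/wrist2.png

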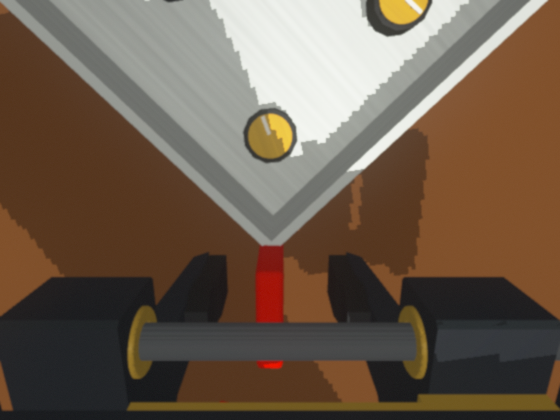

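Tab (271, 245–367) lies between the jaws, about 2 mm left of centre. I'll shift over and close.

```bash
python3 -m creep '[-1,-2,0,0,0,0,0,0,0,0,0,0]' 45 && python3 -m creep '[0,0,0,0,0,0,0,0,0,0,0,0,0,0,0,0,0,0,0,0,0,0,0,0,0,0,0,0,0,0]' 0 30
python3 - <<'E'
from h import *
togo([.500,.1075,.030])
E
```

```text
clock: 3.9
tool_pos: [0.5025, 0.108, 0.0329]
eef_rot: [0.995, -0.098, 0.005, -0.005]
contact_force: [0.1, -0.3, 0.5]
opening: 0.514
clock: 4.32
tool_pos: [0.504, 0.1087, 0.0349]
eef_rot: [0.995, -0.097, 0.007, -0.005]
contact_force: [-0.1, -0.0, 0.2]
opening: 0.158
t 4.32 pos [0.504  0.1087 0.0349] q [-0.31  0.9   0.01  2.05 -0.07  0.18 -2.  ] F [-0.1 -0.   0.2] M [-0.   -0.04  0.04] op 0.158
togo mm [-3.8  2.   4.8] deg [-0.7 -0.8 -0.1]
```

```bash
python3 -m creep '[-3,0,5,0,-1,0,0,0,1,0,0,0,0,0,0,0,0,0,0,0,0,0,0,0]'
python3 - <<'E'
from h import *
togo([.500,.1075,.030])
E
```

```text
clock: 4.65
tool_pos: [0.5023, 0.1085, 0.0315]
eef_rot: [0.995, -0.098, -0.001, -0.006]
contact_force: [-1.4, 0.3, -1.3]
opening: 0.114
t 4.65 pos [0.5023 0.1085 0.0315] q [-0.3   0.9   0.    2.04 -0.07  0.2  -2.  ] F [-1.4  0.3 -1.3] M [-0.14  0.17  0.11] op 0.114
togo mm [-2.1  1.5  1.5] deg [-0.7  0.1 -0.2]
```

```bash
cat >> h.py <<'E'
def st():
    s=get_state();R=Ro.from_quat(s['eef_rot']).as_matrix()
    p=s['tool_pos'];z=-R[:,2]; fx=np.array([np.cos(YAW),np.sin(YAW),0])
    tilt=np.degrees(np.arctan2(z@fx,z[2])); side=np.degrees(np.arcsin(z@np.array([-fx[1],fx[0],0])))
    rel=p-np.array([.7255,.0635,0]); X=rel@fx
    r=np.array([-.2275,.0315]);th=np.radians(tilt)
    print('t',round(s['clock'],2),'pos',np.round(p,4),'tool tilt',round(tilt,2),'side',round(side,2),'TCP rel heel x',round(X,4),'y',round(rel@np.array([-fx[1],fx[0],0]),4),'z',round(p[2],4),
     'ideal for tilt',np.round([r[0]*np.cos(th)+r[1]*np.sin(th),-r[0]*np.sin(th)+r[1]*np.cos(th)],4),'tilt from height',round(np.degrees(np.arcsin(p[2]/np.hypot(*r)))-np.degrees(np.arctan2(r[1],-r[0])),2),
     'F',np.round(s['contact_force'],1),'op',round(s['opening'],3),'q',np.round(s['q'],2))
E
python3 -c "
from h import *
st()"
python3 -m creep '[0,0,-4,0,-1,0,1,0,-6,0,-1.5,0,1,0,-6,0,-1.5,0,1,0,-6,0,-1.5,0,1,0,-6,0,-1.5,0]' - 40; python3 -c "
from h import *
st()"
```

```text
t 4.65 pos [0.5023 0.1085 0.0315] tool tilt 0.13 side -0.71 TCP rel heel x -0.2277 y 0.0015 z 0.0315 ideal for tilt [-0.2274  0.032 ] tilt from height -0.0 F [-1.4  0.3 -1.3] op 0.114 q [-0.3   0.9   0.    2.04 -0.07  0.2  -2.  ]
clock: 5.07
tool_pos: [0.5041, 0.1074, 0.0568]
eef_rot: [0.993, -0.096, -0.068, -0.011]
contact_force: [0.3, -1.4, -1.3]
opening: 0.106
t 5.07 pos [0.5041 0.1074 0.0568] tool tilt 7.85 side -0.55 TCP rel heel x -0.2257 y 0.0007 z 0.0568 ideal for tilt [-0.2211  0.0623] tilt from height 6.43 F [ 0.3 -1.4 -1.3] op 0.106 q [-0.23  0.88 -0.05  1.91 -0.07  0.47 -1.96]
```

```bash
python3 -m creep '[2,0,-7,0,-1.2,0,2,0,-7,0,-1.2,0,2,0,-7,0,-1.2,0,2,0,-7,0,-1.2,0,2,0,-5,0,-1,0]'; python3 -c "
from h import *
st(); snap('scene','scene3');snap('side','side3')"
```

```text
clock: 5.48
tool_pos: [0.5154, 0.1039, 0.0856]
eef_rot: [0.987, -0.094, -0.126, -0.016]
contact_force: [-1.0, 0.8, -3.7]
opening: 0.111
t 5.48 pos [0.5154 0.1039 0.0856] tool tilt 14.62 side -0.41 TCP rel heel x -0.2139 y -0.0006 z 0.0856 ideal for tilt [-0.2122  0.0879] tilt from height 14.01 F [-1.   0.8 -3.7] op 0.111 q [-0.18  0.88 -0.07  1.76 -0.08  0.73 -1.93]
```

View pics/scene3.png

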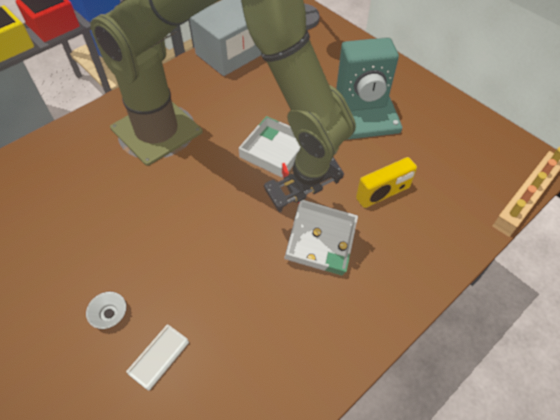

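View pics/side3.png

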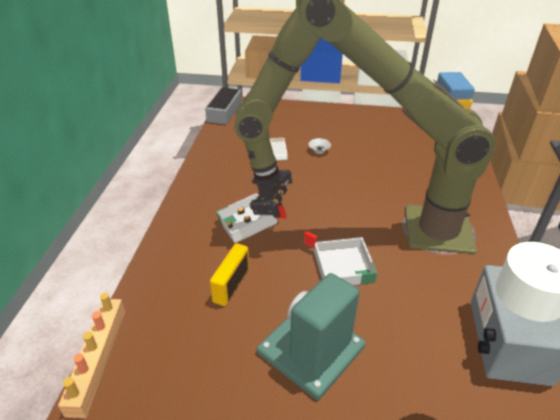

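The tray tilts about its green corner, and the knobs are sliding at scene (317,232), (343,245) and (312,258). Arm and radio are clear of each other, so I'll continue.

```bash
python3 -m creep '[2,0,-7,0,-1.2,0,2,0,-7,0,-1.4,0,2,0,-7,0,-1.4,0,2,0,-7,0,-1.4,0,2,0,-5,0,-1,0]'; python3 -c "
from h import *
st(); snap('scene','scene4');
c=cv2.imread('pics/scene4.png')[150:300,240:440];cv2.imwrite('pics/scene4c.png',cv2.resize(c,None,fx=4,fy=4,interpolation=cv2.INTER_CUBIC))"
```

```text
clock: 6.0
tool_pos: [0.5283, 0.1001, 0.1102]
eef_rot: [0.978, -0.093, -0.188, -0.02]
contact_force: [0.4, -0.1, -3.7]
opening: 0.114
t 6.0 pos [0.5283 0.1001 0.1102] tool tilt 21.8 side -0.14 TCP rel heel x -0.2006 y -0.0018 z 0.1102 ideal for tilt [-0.1995  0.1137] tilt from height 20.79 F [ 0.4 -0.1 -3.7] op 0.114 q [-0.14  0.91 -0.09  1.59 -0.09  0.99 -1.9 ]
```

View pics/scene4c.png

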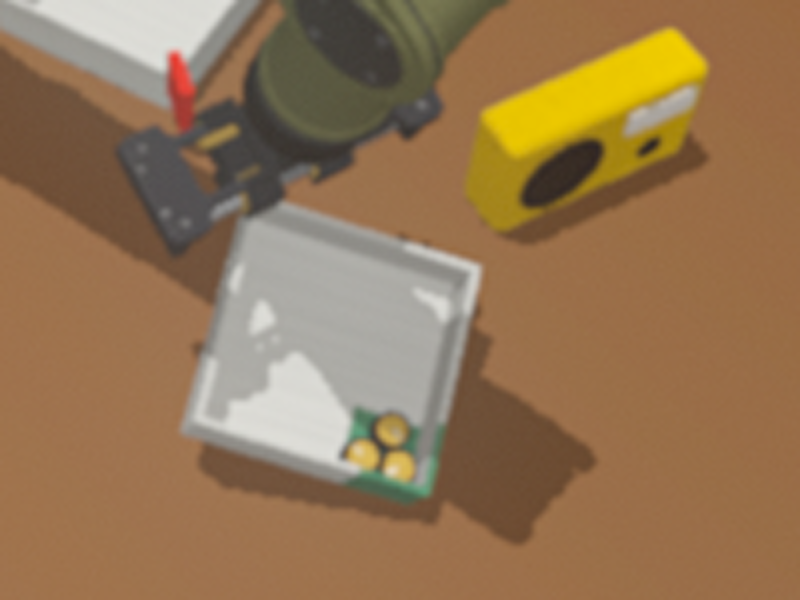

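All three knobs are gathered on the green mark at crop (392,430), (362,455) and (398,465). I'll add some tilt for margin and settle.

```bash
python3 -m creep '[2,0,-6,0,-1,0,2,0,-6,0,-1,0,2,0,-5,0,-1,0,1,0,-3,0,-0.5,0,0,0,0,0,0,0]' && python3 -m creep '[0,0,0,0,0,0,0,0,0,0,0,0,0,0,0,0,0,0,0,0,0,0,0,0,0,0,0,0,0,0]'; python3 -c "
from h import *
st();"; python3 -m creep '[0,0,0,0,0,0,0,0,0,0,0,0,0,0,0,0,0,0,0,0,0,0,0,0,0,0,0,0,0,0]'; python3 -c "
from h import *
st(); snap('scene','scene5');snap('side','side5');
c=cv2.imread('pics/scene5.png')[180:300,260:380];c=cv2.resize(c,(500,500),interpolation=cv2.INTER_CUBIC)
d=cv2.imread('pics/side5.png')[150:270,190:310];d=cv2.resize(d,(500,500),interpolation=cv2.INTER_CUBIC)
cv2.imwrite('pics/c5.png',c);cv2.imwrite('pics/d5.png',d)"
```

```text
clock: 6.47
tool_pos: [0.5399, 0.0973, 0.1221]
eef_rot: [0.971, -0.092, -0.22, -0.022]
contact_force: [-0.3, -0.5, -2.2]
opening: 0.11
clock: 6.88
tool_pos: [0.5393, 0.0976, 0.1211]
eef_rot: [0.971, -0.092, -0.219, -0.021]
contact_force: [0.3, -0.5, -2.0]
opening: 0.106
t 6.88 pos [0.5393 0.0976 0.1211] tool tilt 25.43 side 0.06 TCP rel heel x -0.1893 y -0.0022 z 0.1211 ideal for tilt [-0.1919  0.1262] tilt from height 23.93 F [ 0.3 -0.5 -2. ] op 0.106 q [-0.13  0.94 -0.09  1.49 -0.1   1.13 -1.89]
clock: 7.3
tool_pos: [0.5393, 0.0975, 0.1211]
eef_rot: [0.971, -0.092, -0.219, -0.021]
contact_force: [-0.1, -0.2, -2.1]
opening: 0.111
t 7.3 pos [0.5393 0.0975 0.1211] tool tilt 25.38 side 0.06 TCP rel heel x -0.1893 y -0.0023 z 0.1211 ideal for tilt [-0.192  0.126] tilt from height 23.95 F [-0.1 -0.2 -2.1] op 0.111 q [-0.13  0.94 -0.09  1.49 -0.1   1.12 -1.89]
```

View pics/c5.png

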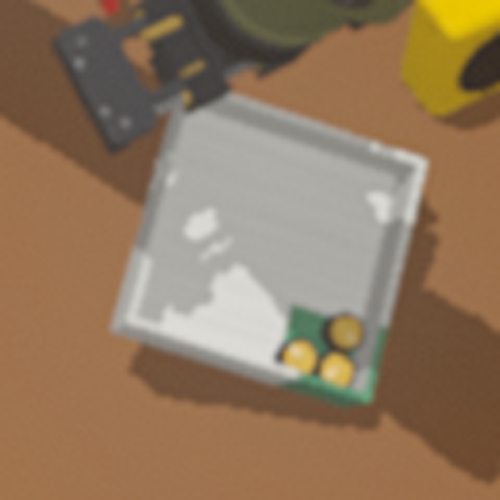

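View pics/d5.png

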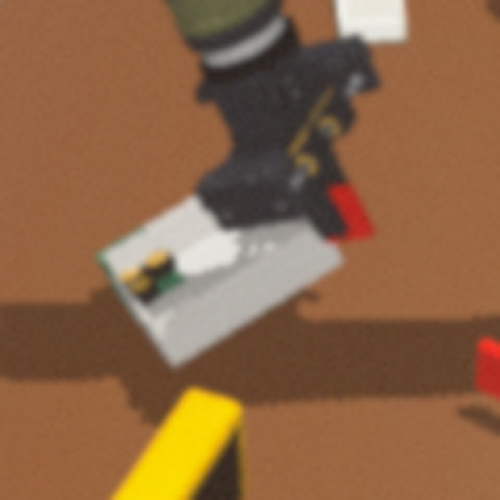

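Run:
```python
import fit
from fit import *
from h import *
A=np.load('pics/scene5.npz');B=np.load('pics/side5.npz');s=4.1667
a=lambda u,v:(A,np.array([u,v])/s+[259.6,179.6]); b=lambda u,v:(B,np.array([u,v])/s+[189.6,149.6])
g,e=tri([a(372,403),b(99,258)]);print('green rim',np.round(g,4),round(e,2))
h,e=tri([a(423,158),b(175,366)]);print('left bottom?',np.round(h,4),round(e,2))
th=np.radians(24);u=np.array([np.cos(YAW),np.sin(YAW),0])
X=u*np.cos(th)-np.array([0,0,np.sin(th)]);Z=u*np.sin(th)+np.array([0,0,np.cos(th)])
heel=g-.04*Z;print('heel',np.round(heel,4)); cor=heel-.006*X+.004*Z
# knob tops by scene ray with plane tray z=.018
for k in [(345,330),(299,356),(336,369)]:
    _,uv=a(*k);E=A['E'];d=E[:3,:3].T@np.linalg.inv(A['K'])@[*uv,1];o=-E[:3,:3].T@E[:3,3]
    t=((heel+.018*Z-o)@Z)/(d@Z);p=o+t*d-.014*Z;print('knob dist',round(np.linalg.norm(p-cor),4))
st()
```

```text
green rim [0.7461 0.0599 0.0315] 0.7
left bottom? [0.6552 0.1958 0.0513] 1.6
heel [ 0.7301  0.063  -0.005 ]
knob dist 0.0396
knob dist 0.0398
knob dist 0.0187
t 7.4 pos [0.5393 0.0975 0.1211] tool tilt 25.39 side 0.06 TCP rel heel x -0.1893 y -0.0023 z 0.1211 ideal for tilt [-0.192  0.126] tilt from height 23.95 F [-0.  -0.3 -2.8] op 0.113 q [-0.13  0.94 -0.09  1.49 -0.1   1.12 -1.89]
```

```bash
python3 -c "
from plant import finish_job
print(finish_job())
from h import *
st()"
```

```text
the job is handed in; nothing more can be done
None
the job is handed in; nothing more can be done
```

I pinched the right-hand tray (the one with the knobs) by its red tab at 40 N and raised that end about its green corner. All three knobs slid into the green corner, and I handed the job in at about 7.4 s. The hand-in gives no verdict.

Last checks before handing in:
- **Tilt:** about 24° from the tab's height and 25.4° from the tool's angle. The 1.4° difference probably means the tab turned a little in the pads.
- **Tab height:** about 138 mm.
- **Knobs:** about 40, 40 and 19 mm from the inner green corner, against the 60 mm limit.
- **Steadiness:** the tool pose did not change over the last 0.4 s, and the finger opening was about 10 mm, the tab's thickness.
- **Heel:** the two-view measurement gave -5 mm, which is impossible. I put that down to pixel error and took the corner as resting on the bench. The picture agreed with that.
- **Bystanders:** the pictures showed the arm and tray clear of the radio, and I saw no contact with the stand, speaker or cover. I did not measure their positions again at the end. My early position estimate for the stand was unreliable (errors of 7 to 25 pixels), so I judged its clearance only by eye.

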